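Fold the staining rack's handle and show the marked slide label up

ROBOT

A 7-joint arm with a two-finger parallel gripper is mounted at the origin on the work surface. World frame = base frame: x ahead of the robot, y to its left, z up, the work surface at z = 0. Lengths are in m, angles in rad, forces in N, time in s.
With the tool pointing down it reaches from about 0.4 to 0.875 m from the base axis. Payload 6.5 kg.
Tool frame: the origin (TCP) lies between the finger pads; the fingertips stand 17 mm ahead of it and the grasp point (between the pads) lies 2 mm behind it; z points along the fingers, y is the line along which they close (so a half turn about z gives the same grasp; the last joint's range is limited). The gripper opens to 85 mm and grips with 20 to 120 N. Pads are 22 mm wide; open, the fingers measure 114 mm over their backs; the gripper's body (76 mm by 85 mm) begins 54 mm behind the grasp point. The pads swing forward as they close: fully open they stand 13 mm farther back than shut.
Start: joints at [1.231, 0.536, -0.004, 1.538, 0.003, 1.067, -0.071], TCP at [0.176, -0.626, 0.248] pointing down, gripper open.
Joint ranges: [-2.7, 2.7], [-0.37, 2.16], [-1.27, 1.26], [0.24, 2.4], [-1.31, 4.45], [0.19, 1.91], [-2.76, 2.76]. Speed limits (rad/s): [2.39, 2.39, 3.14, 3.14, 3.14, 3.14, 3.14].

INTERFACE

Orientations are given as a unit quaternion [x, y, z, w].
In Python, from cell import get_obs, capture, calibration, job_done gives the robot as it stands. The module is installed in compiled form; this text tells all that it offers.
- The arm moves only by the tool apply_moves, never from a script. Its argument "rows" is a list of rows, each a list of 3 entries, a list of its own where there are three numbers: the shift along the tool's x, y, z in units of 0.05 m (1.0 is 0.05 m), then the turn, a rotation vector about the tool's x, y, z in units of 30 degrees (1.0 is 30 degrees), then the opening, from -1 (shut) to 1 (fully open). A call has 1 to 20 rows; each row shifts and turns the commanded pose from where the row before left it, along the tool's axes as they then stand; what a row does not reach is not made up. A row lasts 1/8 s, in which the tool goes at most 62.5 mm and 10.7 degrees, less where a joint would pass 70% of its speed; a pose out of reach is approached as far as the arm can. A call with a number of a shift or a turn outside -1 to 1 is refused whole. A call with a gripper value outside its range is refused whole. The fingers move at their own pace and stop on an object; the grip force is fixed at half the most. Time passes only in rows, so rows that do not move let the fingers close. It gives the time, the measured TCP pose, the force, the opening and the grip force at its end, in the units of the state.
- get_obs(): the state, without advancing time (a new reading comes with each control period).
- capture(name): name is "scene" or "top"; returns the picture (384x512x3 uint8, red, green, blue); there is no depth.
- calibration(name): a dict with "fovy" (degrees; the focal length in pixels is half the picture's height over the tangent of half this angle, whatever the lens; pixels are square), "cx", "cy" (the principal point, pixels), "view" (4x4, takes a point from world to camera coordinates). Camera axes: x right, y down, z forward; pixel columns grow to the right and rows downward; lengths in m; the calibration is good to about 2 mm. A picture is of the moment at which its call begins. calibration takes no time and is no camera call.
- job_done(): hands the job in; it is judged then, once.
The state is a dict: "time": time; "q": joint angles; "qvel": joint speeds; "joint_torque": joint torques, N m; "tool_pos": TCP position; "orientation": TCP orientation; "contact_force": force on the tool from outside, world axes, zero at the start; "ft_torque": the same for the moment, N m; "finger_gap": finger opening in m; "grip_force": force on a finger pad.
Only numpy, scipy, OpenCV 4.12 (cv2) and the standard library are available. Lean on these libraries where they do the work, as an engineer would, in place of code of your own. Each camera call takes 0.05 s, during which the arm holds its last target. There are 200 camera calls.

TASK

Swing the carrying handle of the small steel staining rack down to its side until its bar rests home in the two saddles, so that the slides can be reached. Then find the one slide with a notched corner, draw it up out of the rack by its frosted end and hold it out for reading, well clear above the rack (centre of the slide some 20 cm over the desk), close to level with the label face up; the label face is the one that has the notch at its top right when the frosted end is uppermost. Finish while still holding the slide there, with the handle down, the two plain slides left standing in the rack and the bottle and carton where they are.

Things in the scene. Friction and masses are not known exactly. Their poses are not given: they have to be found in the camera images.
- rack: Steel slide rack on a drip tray, fixed. Origin on the desk under its middle, z up; x along the row of slides, y across. Open box 106 (x) x 36 (y) mm, rim 50 mm, end ears 58 mm above the desk, nine upright slots 5 mm wide. Slides stand on end at x = -30, 0, 30 mm in any order, y = 0, tops 84 mm above the desk. Tray x -88 to 88, y -63 to 127 mm, rim 10 mm.
- saddles (a point): Midpoint between the two steel saddles that catch the handle's bar, at rack y = +95 mm, 47 mm above the desk. Its axes are the rack's. The saddles stand at x = -44 and +44 mm from here, each 8 mm (x) by 18 mm (y), tips 52 mm above the desk; the space between them is free down to the tray floor, 2 mm above the desk.
- handle (a joint): Angle of the wire carrying handle about the line through the rack's ends: along rack x at y = 0, 50 mm above the desk. 0 is upright over the slides, positive leans to rack +y (saddle side). Stops at -0.50 and 1.60; at 1.60 the bar is home in the saddles. Starts at -0.35 to 0.45. The pivots are stiff: about 1 N at the bar moves it and it stays where left.
- handle_grip (a point): Middle of the handle's bar: at angle a it is at rack y = 95 sin(a) mm, 50 + 95 cos(a) mm above the desk. The bar runs along rack x, 105 mm long, with a round black sleeve here, 12 mm diameter, 60 mm long, to be pinched or pushed; pinched lightly it turns in the fingers. The handle's two wire arms are at rack x = -60 and +60 mm.
- slide: The notched slide: clear glass 76 x 26 x 3 mm, 15 g, origin at its centre (46 mm up at the start). z: lengthwise to the frosted end (up at the start). x: out of the label face, which has the frosted field and a shallow round well. y: across its width. At the start its axes match the rack's. 1 mm play in its slot. The top 34 mm is free: grip the edges, 26 mm apart along y.
- slide_label (a point): Centre of the frosted label field, on the label face, 28 mm from the slide's centre towards the frosted end (+z). The field is the last 20 mm of that face. Axes as the slide's.
- slide_notch (a point): Middle of the square corner notch, 6 x 6 mm, at the slide's +y, +z corner: 10 mm to +y and 35 mm to +z from the slide's centre. Looking at the label face with the frosted end up it is at the top right. The other three corners are square.
- plain_a: Plain clear glass slide, 76 x 26 x 3 mm, four square corners, no frosted field, on end in another slot. Origin at its centre, axes as the slide's. To be left standing.
- plain_b: A second plain slide, the same as plain_a. To be left standing.
- stain: Amber glass bottle with black cap, 44 mm diameter, 85 mm tall, standing to one side of the rack. Origin at the centre of its underside.
- carton: Small white and blue cardboard carton, 75 (x) x 110 (y) x 45 mm, on the other side of the rack. Origin at the centre of its underside.

How it is judged:
By the outcome, as a careful person would: the job done as asked, in the order asked, and still so for the second after the job is handed in, while the arm keeps its last pose, push and grip.
It also fails if it takes over 51 s, if anything falls off the work surface, if the arm or the gripper's body presses on something with over 40 N, if the wrist force passes 120 N, or if a joint passes its speed limit or range.

## Working session

There is one attempt and no reset: what is moved stays moved. The work goes in short steps, Python scripts to look and compute and a tool call to move; the robot and the scene stay as the last step left them, time stands still between calls to the robot, and variables do not carry over. Pictures are saved under pics/ and viewed, at most 13 in all, crops included, and the job is handed in when it is done.

Besides the shell and the picture viewer there is one more tool, called after "Emit:" by a JSON object that holds its "api" and its "payload", one argument or row to a line. apply_moves: Moves the arm, as the interface text tells. Its arguments: {"type":"object","properties":{"rows":{"type":"array"}},"required":["rows"]}

```bash
mkdir -p pics; python3 - <<'E'
from cell import *
import cv2,numpy as np
o=get_obs();print({k:np.round(v,3).tolist() for k,v in o.items()})
for n in("scene","top"):
    c=calibration(n);print(n,c["fovy"],c["cx"],c["cy"],np.round(c["view"],4).tolist())
    cv2.imwrite(f"pics/{n}0.png",cv2.resize(capture(n)[:,:,::-1],(800,600),interpolation=cv2.INTER_CUBIC))
E
```

```text
{'time': 0.0, 'q': [1.231, 0.537, -0.004, 1.539, 0.003, 1.067, -0.071], 'qvel': [-0.001, -0.002, -0.002, -0.001, 0.0, 0.001, 0.001], 'joint_torque': [-0.001, -58.342, 1.049, -25.91, 0.012, 0.01, 0.0], 'tool_pos': [0.176, -0.625, 0.247], 'orientation': [0.991, 0.137, -0.0, -0.001], 'contact_force': [0.527, -0.231, -0.072], 'ft_torque': [0.02, 0.009, -0.013], 'grip_force': 0.0, 'finger_gap': 0.085}
scene 45.746500600287305 258.5633533217626 188.35858870561006 [[-0.4275, 0.9038, 0.0214, 0.225], [0.5383, 0.2735, -0.7971, -0.1886], [-0.7263, -0.3292, -0.6034, 1.5891], [0.0, 0.0, 0.0, 1.0]]
top 57.835842861601435 253.8890984834166 190.01615177227697 [[-0.0267, -0.9996, 0.0035, 0.034], [-0.9907, 0.026, -0.1334, 0.5818], [0.1332, -0.007, -0.9911, 0.8701], [0.0, 0.0, 0.0, 1.0]]
```

View pics/scene0.png

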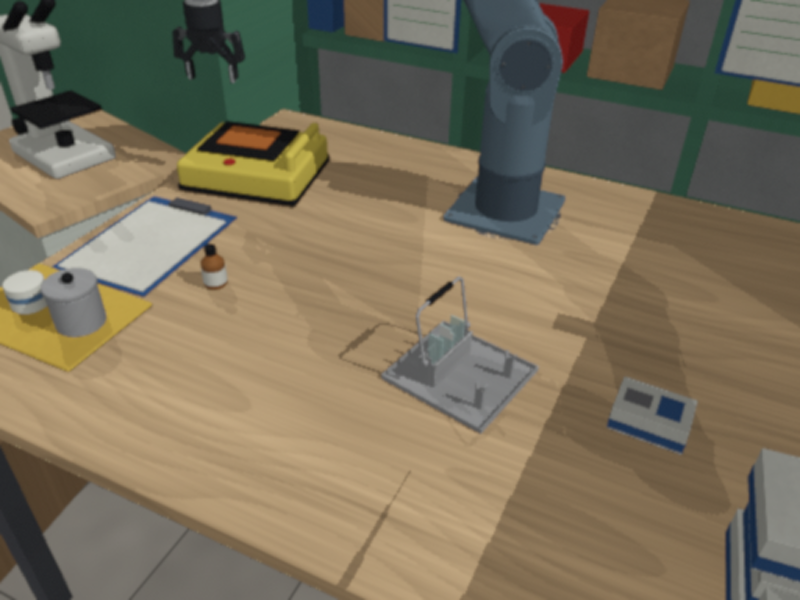

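View pics/top0.png

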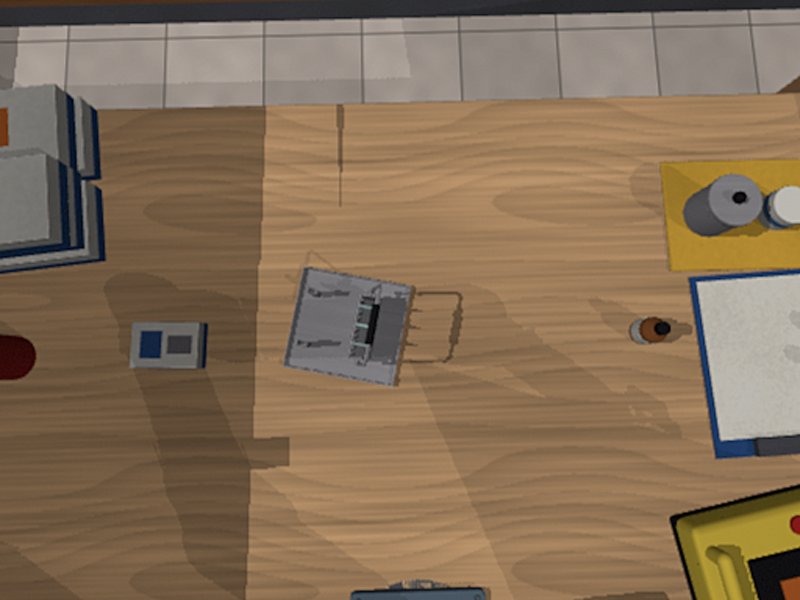

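The scene shows the rack mid-desk at about (450,350) with the handle near upright, and the saddles toward the right. In the top view (800 px) the tray corners are (305,268), (413,287), (396,386) and (285,366). The sleeve is at (372,322), so rack +y points image-left (world +y) and rack +x points up-image.

```bash
cat > h.py <<'E'
from cell import *
import cv2,numpy as np
from scipy.spatial.transform import Rotation as R
def ray(n,uv,z):
    c=calibration(n);f=192/np.tan(np.radians(c["fovy"])/2);V=np.array(c["view"])
    o=-V[:3,:3].T@V[:3,3]
    uv=np.atleast_2d(uv);d=np.c_[(uv[:,0]-c["cx"])/f,(uv[:,1]-c["cy"])/f,np.ones(len(uv))]@V[:3,:3]
    return o+d*((z-o[2])/d[:,2])[:,None]
def proj(n,P):
    c=calibration(n);f=192/np.tan(np.radians(c["fovy"])/2);V=np.array(c["view"])
    q=np.atleast_2d(P)@V[:3,:3].T+V[:3,3];return np.c_[c["cx"]+f*q[:,0]/q[:,2],c["cy"]+f*q[:,1]/q[:,2]]
def crop(n,name,u0,v0,w,h,s):
    im=capture(n)[v0:v0+h,u0:u0+w,::-1];cv2.imwrite(name,cv2.resize(im,None,fx=s,fy=s,interpolation=cv2.INTER_CUBIC))
E
python3 - <<'E'
from h import *
c=np.array([(305,268),(413,287),(396,386),(285,366)])*.64
P=ray("top",c,.01);print(P.round(4)); print(np.linalg.norm(P-np.roll(P,-1,0),axis=1))
s=np.array([(382,375),(480,429),(536,369)])*.64
print(ray("scene",s,.01).round(4))
t=cv2.cvtColor(capture("top"),cv2.COLOR_RGB2HSV)[165:255,175:275]
m=((t[...,1]<60)&(t[...,2]>60)).astype(np.uint8)
m=cv2.morphologyEx(m,cv2.MORPH_OPEN,np.ones((5,5)))
cs,_=cv2.findContours(m,0,2);k=max(cs,key=cv2.contourArea)
b=cv2.boxPoints(cv2.minAreaRect(cv2.convexHull(k)))+[175,165];print(b);Q=ray("top",b,.008);print(Q.round(4),np.linalg.norm(Q-np.roll(Q,-1,0),axis=1))
a=capture("top")[170:250,178:275,::-1];a=cv2.resize(a,(776,640)[:2] and (727,600),interpolation=cv2.INTER_CUBIC)
cv2.imwrite("pics/t1.png",a)
crop("scene","pics/s1.png",240,170,110,110,5.4)
E
```

```text
[[ 0.6413  0.1765  0.01  ]
 [ 0.603  -0.0103  0.01  ]
 [ 0.4345  0.0237  0.01  ]
 [ 0.4731  0.2111  0.01  ]]
[0.19063321 0.17180944 0.19136547 0.17172579]
[[ 0.6067 -0.0014  0.01  ]
 [ 0.6447  0.1805  0.01  ]
 [ 0.4815  0.2171  0.01  ]]
[[180.28787613 234.51181793]
 [191.97985458 169.55637169]
 [262.74699402 182.29445648]
 [251.05502319 247.24990082]]
[[ 0.4726  0.2171  0.008 ]
 [ 0.6473  0.1856  0.008 ]
 [ 0.6072 -0.0062  0.008 ]
 [ 0.4341  0.03    0.008 ]] [0.17762228 0.19589733 0.17682016 0.19103631]
```

View pics/t1.png

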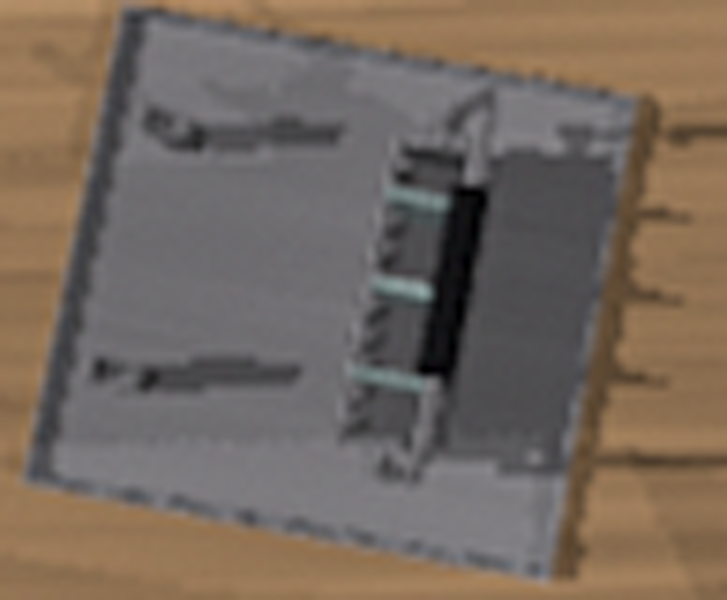

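View pics/s1.png

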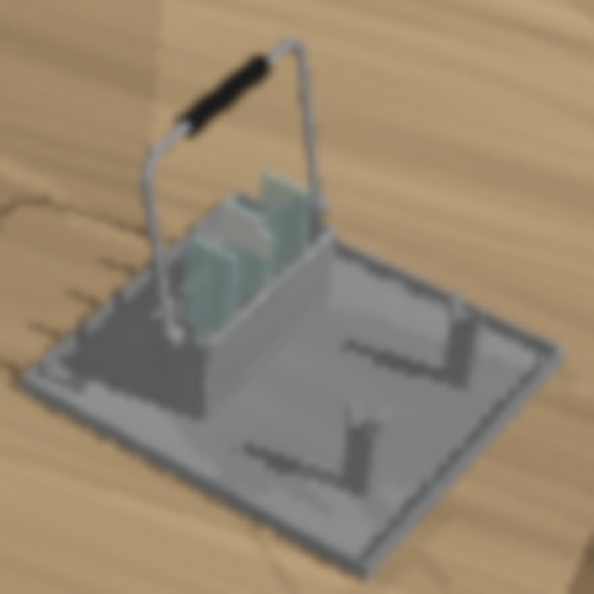

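The middle slide looks frosted and lighter, with its upper-right corner cut (near (265,235) in the scene crop), so the notched slide is at rack x=0. The sleeve is at crop pixel (452,280) in top and (225,95) in scene. Next I'll triangulate these.

```bash
cat >> h.py <<'E'
def tri(ut,us):
    A=[];B=[]
    for n,u in(("top",ut),("scene",us)):
        p,q=ray(n,u,0.)[0],ray(n,u,.3)[0];d=(q-p)/np.linalg.norm(q-p);M=np.eye(3)-np.outer(d,d);A.append(M);B.append(M@p)
    x=np.linalg.solve(sum(A),sum(B));return x,[np.linalg.norm(M@x-b) for M,b in zip(A,B)]
E
python3 - <<'E'
from h import *
t=lambda x,y:(178+x/7.495-.4,170+y/7.5-.4)
s=lambda x,y:(240+x/5.4-.4,170+y/5.4-.4)
print("sleeve",tri(t(452,280),s(225,95)))
print("sleeve ends",tri(t(470,190),s(265,65)),tri(t(435,375),s(187,125)))
print("saddle", tri(t(195,133),s(463,312)),tri(t(145,380),s(365,417)))
for n,a in(("+x",t(388,192)),("mid",t(374,287)),("-x",t(352,374))): print(n,ray("top",a,.084))
print("mid tray",ray("top",t(340,295),.006))
# scene: tops right corner of slides
for a in(s(240,248),s(272,235),s(310,190)): print(ray("scene",a,.084))
print("campos",[-np.array(calibration(n)["view"])[:3,:3].T@np.array(calibration(n)["view"])[:3,3] for n in("top","scene")])
E
```

```text
sleeve (array([0.52984711, 0.05784128, 0.14469432]), [np.float64(0.0008423259628835437), np.float64(0.0008423259628835147)])
sleeve ends (array([0.5482127 , 0.06551945, 0.17761569]), [np.float64(0.01658061473029925), np.float64(0.016580614730299134)]) (array([0.50917286, 0.0499363 , 0.11023047]), [np.float64(0.015761359827569665), np.float64(0.015761359827569568)])
saddle (array([0.57734395, 0.16557362, 0.09780455]), [np.float64(0.024736055492905445), np.float64(0.024736055492905425)]) (array([ 0.51829465,  0.15802865, -0.02021217]), [np.float64(0.020481657047509778), np.float64(0.020481657047509764)])
+x [[0.56510479 0.08006133 0.084     ]]
mid [[0.53376492 0.08521016 0.084     ]]
-x [[0.50541147 0.09288708 0.084     ]]
mid tray [[0.53780365 0.10294496 0.006     ]]
[[0.55644128 0.08080776 0.084     ]]
[[0.54151661 0.09029559 0.084     ]]
[[0.50352907 0.09387842 0.084     ]]
campos [array([0.46144085, 0.02497799, 0.93976489]), array([1.35182637, 0.3713405 , 0.80376492])]
```

```bash
cat >> h.py <<'E'
O=np.array([.5325,.0725,0]);YAW=-.20
RR=R.from_euler('z',YAW)
def rep():
    o=get_obs();T=R.from_quat(o["orientation"])
    print("t",round(o["time"],2),"pos",np.round(o["tool_pos"],4),"rack",np.round(RR.inv().apply(o["tool_pos"]-O),4),"q",np.round(o["q"],2),"F",np.round(o["contact_force"],1),"gap",round(float(o["finger_gap"]),4),"grip",round(float(o["grip_force"]),1))
    return o,T
def go(p,Rd=None):
    "p: rack-frame TCP goal; prints shift units in tool axes (current) and turn units"
    o,T=rep();d=O+RR.apply(p)-o["tool_pos"]
    print("shift",np.round(T.inv().apply(d)/.05,3))
    if Rd is not None: print("turn",np.round((T.inv()*Rd).as_rotvec()/np.radians(30),3),"shift after turn",np.round(Rd.inv().apply(d)/.05,3))
DOWN=RR*R.from_matrix(np.diag([1.,-1,-1]))
E
python3 -c "
from h import *
go([0,-.048,.20],DOWN)"
```

```text
t 0.25 pos [ 0.1756 -0.6255  0.2479] rack [-0.2111 -0.755   0.2479] q [ 1.23  0.54 -0.    1.54  0.    1.07 -0.07] F [-0.  -0.3 -0.2] gap 0.0854 grip 0.0
shift [ 10.209 -10.656   0.965]
turn [-0.001  0.001  0.905] shift after turn [  4.221 -14.14    0.957]
```

Emit:
{"api": "apply_moves", "payload": {
  "rows": [
    [[0,0,0],[0,0,0.302],-1],
    [[0,0,0],[0,0,0.302],-1],
    [[0,0,0],[0,0,0.302],-1],
    [[0.26,-0.88,0],[0,0,0],-1],
    [[0.26,-0.88,0],[0,0,0],-1],
    [[0.26,-0.88,0],[0,0,0],-1],
    [[0.26,-0.88,0],[0,0,0],-1],
    [[0.26,-0.88,0],[0,0,0],-1],
    [[0.26,-0.88,0],[0,0,0],-1],
    [[0.26,-0.88,0],[0,0,0],-1],
    [[0.26,-0.88,0],[0,0,0],-1],
    [[0.26,-0.88,0],[0,0,0],-1],
    [[0.26,-0.88,0],[0,0,0],-1],
    [[0.26,-0.88,0],[0,0,0],-1],
    [[0.26,-0.88,0],[0,0,0],-1],
    [[0.26,-0.88,0],[0,0,0],-1],
    [[0.26,-0.88,0],[0,0,0],-1]
  ]
}}

```text
time: 2.38
tool_pos: [0.4774, -0.0571, 0.2484]
orientation: [0.995, -0.1, 0.0, 0.0]
contact_force: [-0.0, -0.6, 0.3]
finger_gap: 0.0004
grip_force: 0.0
```

```bash
python3 -c "
from h import *
go([0,-.052,.137],DOWN)"
```

```text
t 2.38 pos [ 0.4774 -0.0571  0.2484] rack [-0.0283 -0.138   0.2484] q [ 0.22  0.26 -0.23  1.96  0.07  0.93 -1.82] F [-0.  -0.6  0.3] gap 0.0004 grip 0.0
shift [ 0.563 -1.72   2.228]
turn [ 0.    -0.001 -0.002] shift after turn [ 0.565 -1.72   2.228]
```

Emit:
{"api": "apply_moves", "payload": {
  "rows": [
    [[0.14,-0.42,0.5],[0,0,0],-1],
    [[0.14,-0.42,0.5],[0,0,0],-1],
    [[0.14,-0.42,0.5],[0,0,0],-1],
    [[0.14,-0.42,0.5],[0,0,0],-1],
    [[0,0,0.2],[0,0,0],-1],
    [[0,-0.2,0],[0,0,0],-1],
    [[0,-0.2,0],[0,0,0],-1],
    [[0,-0.2,0],[0,0,0],-1],
    [[0,-0.2,0],[0,0,0],-1]
  ]
}}

```text
time: 3.5
tool_pos: [0.5294, 0.0579, 0.1389]
orientation: [0.995, -0.1, 0.001, 0.0]
contact_force: [0.3, -2.1, 0.3]
finger_gap: -0.0002
grip_force: 0.5
```

```bash
python3 -c "
from h import *
go([0,.054,.107],DOWN)"
```

```text
t 3.5 pos [0.5294 0.0579 0.1389] rack [-1.000e-04 -1.490e-02  1.389e-01] q [-0.01  0.5  -0.23  1.92  0.17  0.73 -2.11] F [ 0.3 -2.1  0.3] gap -0.0002 grip 0.5
shift [ 1.000e-03 -1.378e+00  6.380e-01]
turn [-0.    -0.002 -0.002] shift after turn [ 0.003 -1.378  0.638]
```

Emit:
{"api": "apply_moves", "payload": {
  "rows": [
    [[0,-0.2,0],[0,0,0],-1],
    [[0,-0.2,0],[0,0,0],-1],
    [[0,-0.2,0.05],[0,0,0],-1],
    [[0,-0.2,0.1],[0,0,0],-1],
    [[0,-0.2,0.15],[0,0,0],-1],
    [[0,-0.2,0.2],[0,0,0],-1],
    [[0,-0.2,0.2],[0,0,0],-1],
    [[0,-0.1,0.1],[0,0,0],-1]
  ]
}}

```text
time: 4.5
tool_pos: [0.5435, 0.1315, 0.0972]
orientation: [0.995, -0.1, -0.001, 0.0]
contact_force: [0.1, -2.1, -1.2]
finger_gap: -0.0
grip_force: 0.9
```

```bash
python3 -c "
from h import *
rep()
crop('scene','pics/s2.png',200,110,170,170,3.5)"
```

```text
t 4.5 pos [0.5435 0.1315 0.0972] rack [-0.001   0.06    0.0972] q [-0.15  0.6  -0.22  1.87  0.19  0.69 -2.25] F [ 0.1 -2.1 -1.2] gap -0.0 grip 0.9
```

View pics/s2.png

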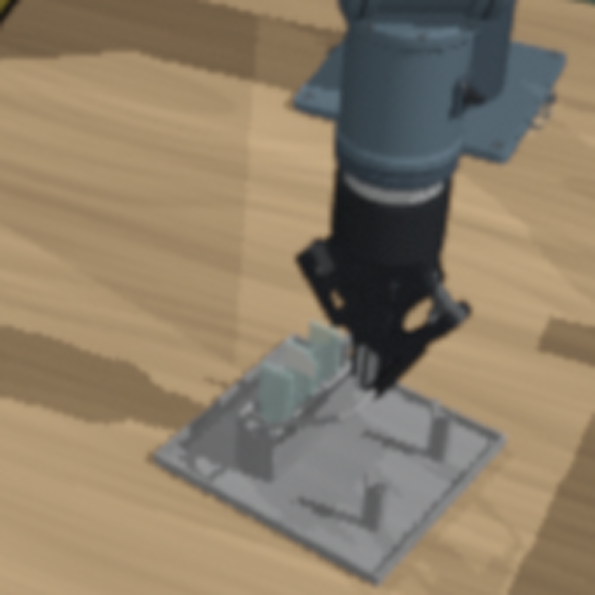

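The rack and slides stand undisturbed at (300,370). The fingers at (375,380) hide the handle, but the steady 2 N reaction says the bar is on the +y side at about y=78 mm. Next I go over the bar and press it down.

Emit:
{"api": "apply_moves", "payload": {
  "rows": [
    [[0,0.1,-0.5],[0,0,0],-1],
    [[0,0,-0.7],[0,0,0],-1],
    [[0,-0.4,0],[0,0,0],-1],
    [[0,-0.4,0],[0,0,0],-1],
    [[0,0,0.4],[0,0,0],-1],
    [[0,0,0.3],[0,0,0],-1],
    [[0,0,0.2],[0,0,0],-1],
    [[0,0,0.2],[0,0,0],-1],
    [[0,0,0.2],[0,0,0],-1],
    [[0,0,0.2],[0,0,0],-1]
  ]
}}

```text
time: 5.8
tool_pos: [0.553, 0.1803, 0.0859]
orientation: [0.995, -0.096, 0.004, -0.01]
contact_force: [-0.1, 30.2, 8.7]
finger_gap: 0.0002
grip_force: 14.4
```

```bash
python3 -c "
from h import *
go([0,.092,.070],DOWN)"
```

```text
t 5.8 pos [0.553  0.1803 0.0859] rack [-0.0013  0.1097  0.0859] q [-0.22  0.65 -0.23  1.83  0.2   0.67 -2.31] F [-0.1 30.2  8.7] gap 0.0002 grip 14.4
shift [0.021 0.361 0.311]
turn [-0.039 -0.01   0.014] shift after turn [0.026 0.354 0.318]
```

Emit:
{"api": "apply_moves", "payload": {
  "rows": [
    [[0,0,-0.4],[0,0,0],-1],
    [[0,0,-0.4],[0,0,0],-1],
    [[0,0,-0.5],[0,0,0],-1],
    [[0,0.5,-0.5],[0,0,0],-1],
    [[0,0.9,-0.5],[0,0,0],-1],
    [[0,0.9,0],[0,0,0],-1],
    [[0,0.9,0],[0,0,0],-1]
  ]
}}

```text
time: 6.68
tool_pos: [0.5186, 0.0072, 0.198]
orientation: [0.995, -0.1, -0.0, 0.0]
contact_force: [-0.4, -1.1, -0.1]
finger_gap: -0.0
grip_force: 0.0
```

```bash
python3 -c "
from h import *
rep()
a=capture('top')[160:255,165:292,::-1];b=capture('scene')[150:280,230:360,::-1]
f=lambda i:cv2.resize(i,(i.shape[1]*3,i.shape[0]*3),interpolation=cv2.INTER_CUBIC)
cv2.imwrite('pics/t3raw.png',capture('top')[:,:,::-1])
a,b=f(a),f(b);c=np.zeros((390,a.shape[1]+b.shape[1],3),np.uint8);c[:a.shape[0],:a.shape[1]]=a;c[:,a.shape[1]:]=b
cv2.imwrite('pics/c3.png',c);print(a.shape,b.shape)"
```

```text
t 6.67 pos [0.5186 0.0072 0.198 ] rack [-0.0007 -0.0667  0.198 ] q [ 0.09  0.39 -0.23  1.92  0.12  0.84 -1.98] F [-0.4 -1.1 -0.1] gap -0.0 grip 0.0
(285, 381, 3) (390, 390, 3)
```

View pics/c3.png

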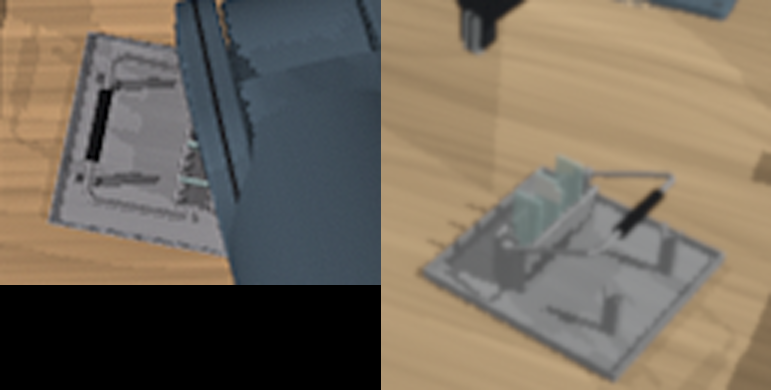

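The handle is now most of the way down. The sleeve is at crop pixel (100,125) in the top view and (640,208) in the scene view. The slides are still upright.

```bash
python3 -c "
from h import *
x,e=tri((198,201.3),(316,219));print(x,e,RR.inv().apply(x-O))
go([0,.07,.13],DOWN)"
```

```text
[0.54991241 0.15742118 0.09768093] [np.float64(0.001806082347797003), np.float64(0.0018060823477969398)] [0.00019409 0.08668773 0.09768093]
t 6.83 pos [0.5183 0.0057 0.1976] rack [-0.0007 -0.0683  0.1976] q [ 0.09  0.39 -0.23  1.92  0.12  0.84 -1.98] F [0.7 1.2 0.1] gap -0.0001 grip 0.0
shift [-1.000e-03 -2.768e+00  1.348e+00]
turn [ 0.003  0.002 -0.011] shift after turn [ 0.013 -2.766  1.352]
```

Emit:
{"api": "apply_moves", "payload": {
  "rows": [
    [[0,-0.5,0],[0,0,0],-1],
    [[0,-0.5,0],[0,0,0],-1],
    [[0,-0.5,0.1],[0,0,0],-1],
    [[0,-0.5,0.3],[0,0,0],-1],
    [[0,-0.5,0.35],[0,0,0],-1],
    [[0,-0.5,0.4],[0,0,0],-1],
    [[0,0,0],[0,0,0],-1],
    [[0,-0.02,0.2],[0,0,0],-1],
    [[0,-0.02,0.2],[0,0,0],-1],
    [[0,-0.03,0.15],[0,0,0],-1]
  ]
}}

```text
time: 8.07
tool_pos: [0.5496, 0.1584, 0.1128]
orientation: [0.995, -0.101, -0.0, 0.0]
contact_force: [0.8, 0.7, 0.7]
finger_gap: -0.0001
grip_force: 0.5
```

```bash
python3 -c "
from h import *
go([0,.094,.068],DOWN)"
```

```text
t 8.07 pos [0.5496 0.1584 0.1128] rack [-0.0003  0.0875  0.1128] q [-0.19  0.6  -0.23  1.83  0.19  0.73 -2.29] F [0.8 0.7 0.7] gap -0.0001 grip 0.5
shift [ 0.006 -0.129  0.895]
turn [ 0.    -0.    -0.003] shift after turn [ 0.006 -0.129  0.895]
```

Emit:
{"api": "apply_moves", "payload": {
  "rows": [
    [[0,-0.03,0.12],[0,0,0],-1],
    [[0,-0.03,0.12],[0,0,0],-1],
    [[0,-0.03,0.12],[0,0,0],-1],
    [[0,-0.02,0.12],[0,0,0],-1],
    [[0,-0.02,0.12],[0,0,0],-1]
  ]
}}

```text
time: 8.7
tool_pos: [0.5508, 0.1654, 0.0828]
orientation: [0.995, -0.1, -0.0, 0.0]
contact_force: [1.0, 0.9, 0.1]
finger_gap: -0.0001
grip_force: 0.3
```

```bash
python3 -c "
from h import *
rep()
f=lambda i:cv2.resize(i,(i.shape[1]*4,i.shape[0]*4),interpolation=cv2.INTER_CUBIC)
cv2.imwrite('pics/c4.png',f(capture('scene')[160:280,240:350,::-1]))"
```

```text
t 8.7 pos [0.5508 0.1654 0.0828] rack [-0.0005  0.0947  0.0828] q [-0.21  0.65 -0.22  1.83  0.21  0.68 -2.32] F [1.  0.9 0.1] gap -0.0001 grip 0.3
```

View pics/c4.png

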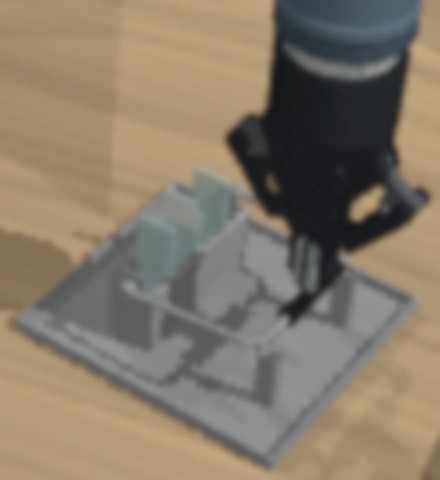

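The bar at (290,310) is under the fingertips and going down, almost home. I keep pressing.

Emit:
{"api": "apply_moves", "payload": {
  "rows": [
    [[0,-0.01,0.1],[0,0,0],-1],
    [[0,0,0.1],[0,0,0],-1],
    [[0,0,0.08],[0,0,0],-1],
    [[0,0,0.05],[0,0,0],-1],
    [[0,0,0.05],[0,0,0],-1]
  ]
}}

```text
time: 9.38
tool_pos: [0.5515, 0.1662, 0.0685]
orientation: [0.995, -0.1, 0.0, 0.0]
contact_force: [-16.9, -5.9, 60.7]
finger_gap: -0.0002
grip_force: 30.6
```

Emit:
{"api": "apply_moves", "payload": {
  "rows": [
    [[0,0,-0.2],[0,0,0],-1],
    [[0,0,-0.6],[0,0,0],-1],
    [[0,0,-0.8],[0,0,0],-1],
    [[0,-0.7,-0.8],[0,0,0],0],
    [[0,-0.8,-0.3],[0,0,0],0],
    [[0,-0.8,0],[0,0,0],0],
    [[0,-0.5,0],[0,0,0],0],
    [[0,0,0],[0,0,0],0]
  ]
}}

```text
time: 10.38
tool_pos: [0.5781, 0.3053, 0.1988]
orientation: [0.995, -0.099, -0.0, -0.0]
contact_force: [0.5, -0.6, -0.2]
finger_gap: 0.043
grip_force: 0.0
```

```bash
python3 -c "
from h import *
rep()
f=lambda i:cv2.resize(i,(i.shape[1]*4,i.shape[0]*4),interpolation=cv2.INTER_CUBIC)
T=capture('top');S=capture('scene');np.savez('im5.npz',T=T,S=S)
a,b=f(T[165:255,175:270,::-1]),f(S[185:280,240:345,::-1])
c=np.zeros((380,800,3),np.uint8);c[:360,:380]=a;c[:,380:]=b
cv2.imwrite('pics/c5.png',c)"
```

```text
t 10.38 pos [0.5781 0.3053 0.1988] rack [-0.0015  0.2372  0.1988] q [-0.38  0.61 -0.26  1.56  0.17  1.   -2.45] F [ 0.5 -0.6 -0.2] gap 0.043 grip 0.0
```

View pics/c5.png

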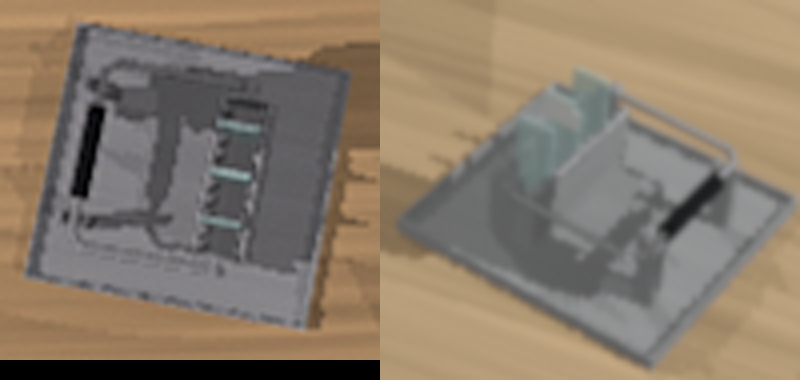

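The handle lies in the saddles in both views. The slide tops in the top crop are at (238,127), (231,175) and (222,221). In the scene view the middle slide is pale, with its right corner cut.

```bash
python3 - <<'E'
from h import *
z=np.load('im5.npz');T=z['T'].astype(int);S=z['S'].astype(int)
m=((T[...,1]-T[...,0]>12)&(T[...,1]>120)).astype(np.uint8);m[:165]=0;m[255:]=0;m[:,:175]=0;m[:,270:]=0
n,l,st,ce=cv2.connectedComponentsWithStats(m)
for i in range(1,n):
    if st[i,4]<4: continue
    v,u=np.where(l==i);p=ray("top",ce[i],.084)[0];q=RR.inv().apply(p-O)
    e=RR.inv().apply(ray("top",np.c_[u,v],.084)-O)
    print(st[i],p.round(4),q.round(4),"yrange",e[:,1].min().round(4),e[:,1].max().round(4))
# sleeve from both (dark)
d=(T.sum(2)<60).astype(np.uint8);d[:160]=0;d[255:]=0;d[:,:180]=0;d[:,210:]=0
v,u=np.where(d);p=ray("top",(u.mean(),v.mean()),.047)[0];print("sleeve top@47",RR.inv().apply(p-O),len(u))
d=(S.sum(2)<60);v,u=np.where(d[220:250,395-90:330]) ;us=(u.mean()+305,v.mean()+220)
v,u=np.where(((T.sum(2)<60)&(np.add.outer(np.arange(384)*0,np.arange(512))<210)&(np.arange(384)[:,None]>160)&(np.arange(384)[:,None]<255)&(np.arange(512)>180)))
x,e=tri((u.mean(),v.mean()),us);print("tri",RR.inv().apply(x-O),e)
P=np.array([[x,y,zz] for x in(-.0285,.0015,.0315) for y,zz in((0,.078),)])
uv=proj("scene",O+RR.apply(P));print([S[int(b+.5)-1:int(b+.5)+2,int(a+.5)-1:int(a+.5)+2].mean((0,1)).round().tolist() for a,b in uv])
uv=proj("scene",O+RR.apply(np.array([[.0015,y,.082] for y in np.linspace(-.012,.016,8)])));print(S[uv[:,1].round().astype(int),uv[:,0].round().astype(int)].tolist())
E
```

```text
[230 195   9   3  13] [0.5627 0.07   0.084 ] [0.0301 0.0035 0.084 ] yrange -0.008 0.0124
[229 207   9   3  15] [0.5326 0.0718 0.084 ] [ 0.0002 -0.0006  0.084 ] yrange -0.0109 0.0095
[226 219   9   3  14] [0.5036 0.0806 0.084 ] [-0.0299  0.0022  0.084 ] yrange -0.0089 0.0113
sleeve top@47 [0.00202741 0.09653223 0.047     ] 71
tri [nan nan nan] [np.float64(nan), np.float64(nan)]
[[132.0, 137.0, 125.0], [140.0, 141.0, 137.0], [115.0, 128.0, 126.0]]
[[142, 135, 126], [140, 142, 138], [141, 145, 141], [141, 143, 139], [144, 149, 146], [141, 146, 143], [143, 151, 148], [120, 133, 130]]<stdin>:13: RuntimeWarning: Mean of empty slice.
  ret = ret.dtype.type(ret / rcount)
```

```bash
cat >> h.py <<'E'
O=O+RR.apply([.0003,.0023,0])
FL=DOWN*R.from_euler('z',np.pi)
E
python3 -c "
from h import *
go([0,0,.14],FL)"
```

```text
t 10.47 pos [0.5788 0.3018 0.1987] rack [-0.0005  0.2316  0.1987] q [-0.38  0.61 -0.25  1.56  0.17  1.   -2.45] F [-1.  -1.2  0.3] gap 0.0426 grip 0.0
shift [0.015 4.63  1.182]
turn [ 1.000e-03 -5.000e-03  5.998e+00] shift after turn [-0.01  -4.632  1.175]
```

Emit:
{"api": "apply_moves", "payload": {
  "rows": [
    [[0,0,0],[0,0,-0.35],0],
    [[0,0,0],[0,0,-0.35],0],
    [[0,0,0],[0,0,-0.35],0],
    [[0,0,0],[0,0,-0.35],0],
    [[0,0,0],[0,0,-0.35],0],
    [[0,0,0],[0,0,-0.35],0],
    [[0,0,0],[0,0,-0.35],0],
    [[0,0,0],[0,0,-0.35],0],
    [[0,0,0],[0,0,-0.35],0],
    [[0,0,0],[0,0,-0.35],0],
    [[0,0,0],[0,0,-0.35],0],
    [[0,0,0],[0,0,-0.35],0],
    [[0,0,0],[0,0,-0.35],0],
    [[0,0,0],[0,0,-0.35],0],
    [[0,0,0],[0,0,-0.35],0],
    [[0,0,0],[0,0,-0.35],0],
    [[0,0,0],[0,0,-0.35],0],
    [[0,0,0],[0,0,0],0]
  ]
}}

```text
time: 12.72
tool_pos: [0.5792, 0.301, 0.1986]
orientation: [0.115, 0.993, -0.001, -0.0]
contact_force: [0.2, 0.8, 0.0]
finger_gap: 0.0426
grip_force: 0.0
```

```bash
python3 -c "
from h import *
go([0,0,.14],FL)"
```

```text
t 12.72 pos [0.5792 0.301  0.1986] rack [1.000e-04 2.309e-01 1.986e-01] q [ 0.04  0.79 -0.94  1.53  0.68  1.17  0.31] F [0.2 0.8 0. ] gap 0.0426 grip 0.0
shift [-0.138 -4.614  1.18 ]
turn [-0.003 -0.    -0.058] shift after turn [ 1.000e-03 -4.618e+00  1.173e+00]
```

Emit:
{"api": "apply_moves", "payload": {
  "rows": [
    [[0,0,0],[0,0,-0.058],0],
    [[0,-0.66,0],[0,0,0],0],
    [[0,-0.66,0],[0,0,0],0],
    [[0,-0.66,0],[0,0,0],0],
    [[0,-0.66,0],[0,0,0],0],
    [[0,-0.66,0],[0,0,0],0],
    [[0,-0.66,0.3],[0,0,0],0],
    [[0,-0.66,0.4],[0,0,0],0],
    [[0,0,0.48],[0,0,0],0],
    [[0,0,0],[0,0,0],0]
  ]
}}

```text
time: 13.98
tool_pos: [0.5327, 0.0755, 0.1392]
orientation: [0.099, 0.995, -0.001, -0.001]
contact_force: [-0.1, -0.6, 0.9]
finger_gap: 0.0428
grip_force: 0.0
```

```bash
python3 -c "
from h import *
go([0,0,.071],FL)"
```

```text
t 13.97 pos [0.5327 0.0755 0.1392] rack [-0.0007  0.0006  0.1392] q [ 0.48  0.71 -0.96  1.88  0.72  0.95  0.55] F [-0.1 -0.6  0.9] gap 0.0428 grip 0.0
shift [-0.018 -0.011  1.363]
turn [-0.003 -0.005  0.004] shift after turn [-0.014 -0.013  1.363]
```

Emit:
{"api": "apply_moves", "payload": {
  "rows": [
    [[-0.015,-0.012,0.3],[0,0,0],0],
    [[0,0,0.3],[0,0,0],0],
    [[0,0,0.25],[0,0,0],0],
    [[0,0,0.2],[0,0,0],0],
    [[0,0,0.16],[0,0,0],0],
    [[0,0,0.15],[0,0,0],0],
    [[0,0,0],[0,0,0],0]
  ]
}}

```text
time: 14.85
tool_pos: [0.5341, 0.0757, 0.0718]
orientation: [0.098, 0.995, -0.0, -0.0]
contact_force: [-0.3, -0.3, -0.2]
finger_gap: 0.0428
grip_force: 0.0
```

```bash
python3 -c "
from h import *
go([0,0,.070],FL)
f=lambda i:cv2.resize(i,(i.shape[1]*5,i.shape[0]*5),interpolation=cv2.INTER_CUBIC)
cv2.imwrite('pics/c6.png',f(capture('scene')[170:270,240:345,::-1]))"
```

```text
t 14.85 pos [0.5341 0.0757 0.0718] rack [0.0007 0.0012 0.0718] q [ 0.41  0.8  -0.87  1.9   0.83  0.84  0.47] F [-0.3 -0.3 -0.2] gap 0.0428 grip 0.0
shift [ 0.013 -0.023  0.036]
turn [-0.    -0.001  0.007] shift after turn [ 0.013 -0.023  0.036]
```

View pics/c6.png

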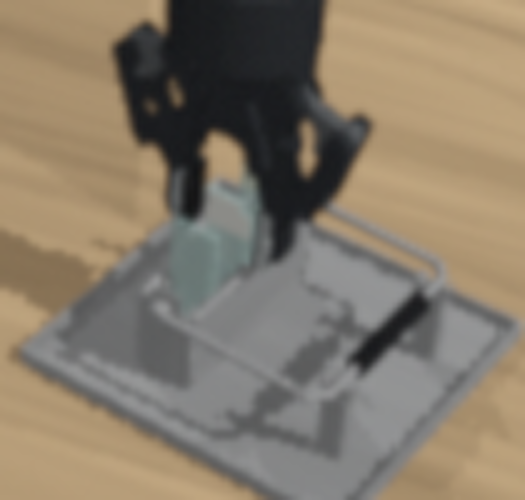

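The fingers straddle the pale middle slide at (230,200), and the notch shows beside the right finger. Closing now.

Emit:
{"api": "apply_moves", "payload": {
  "rows": [
    [[0,0,0],[0,0,0],-0.3],
    [[0,0,0],[0,0,0],-0.35],
    [[0,0,0],[0,0,0],-0.4],
    [[0,0,0],[0,0,0],-0.45],
    [[0,0,0],[0,0,0],-0.5],
    [[0,0,0],[0,0,0],-1],
    [[0,0,0],[0,0,0],-1]
  ]
}}

```text
time: 15.78
tool_pos: [0.5348, 0.0759, 0.0727]
orientation: [0.098, 0.995, 0.0, 0.0]
contact_force: [-0.3, -2.3, 5.7]
finger_gap: 0.0241
grip_force: 58.5
```

Emit:
{"api": "apply_moves", "payload": {
  "rows": [
    [[0,0,-0.15],[0,0,0],-1],
    [[0,0,-0.2],[0,0,0],-1],
    [[0,0,-0.25],[0,0,0],-1],
    [[0,0,-0.3],[0,0,0],-1],
    [[0,0,-0.4],[0,0,0],-1],
    [[0,0,-0.5],[0,0,0],-1],
    [[0,0,-0.5],[0,0,0],-1],
    [[0,0,-0.5],[0,0,0],-1],
    [[0,0,-0.2],[0,0,0],-1],
    [[0,0,0],[0,0,0],-1]
  ]
}}

```text
time: 17.02
tool_pos: [0.5346, 0.0757, 0.2229]
orientation: [0.098, 0.995, -0.0, 0.001]
contact_force: [-0.1, 0.2, -0.8]
finger_gap: 0.0237
grip_force: 58.8
```

```bash
python3 -c "
from h import *
rep()
f=lambda i:cv2.resize(i,(i.shape[1]*4,i.shape[0]*4),interpolation=cv2.INTER_CUBIC)
cv2.imwrite('pics/c7.png',f(capture('scene')[130:270,220:350,::-1]))"
```

```text
t 17.02 pos [0.5346 0.0757 0.2229] rack [0.0012 0.0013 0.2229] q [ 0.55  0.61 -1.05  1.81  0.6   1.08  0.64] F [-0.1  0.2 -0.8] gap 0.0237 grip 58.8
```

View pics/c7.png

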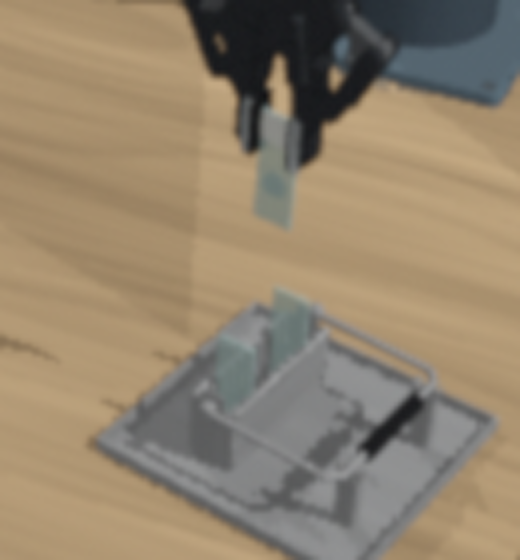

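The slide is out and hanging straight, with the frosted field and well facing the camera (rack +x). Both plain slides stand and the handle is home. Now I turn it level.

Emit:
{"api": "apply_moves", "payload": {
  "rows": [
    [[0,0,0],[0.2,-0.2,0.2],-1],
    [[0,0,0],[0.2,-0.2,0.2],-1],
    [[0,0,0],[0.2,-0.2,0.2],-1],
    [[0,0,0],[0.2,-0.2,0.2],-1],
    [[0,0,0],[0,0,0],-1]
  ]
}}

```text
time: 17.7
tool_pos: [0.533, 0.079, 0.2205]
orientation: [0.291, 0.912, -0.224, 0.183]
contact_force: [-0.0, 0.3, -1.2]
finger_gap: 0.0238
grip_force: 58.8
```

```bash
cat >> h.py <<'E'
FIN=FL*R.from_rotvec(np.array([1,-1,1])/3**.5*np.radians(120))
E
python3 -c "
from h import *
go([0,.0,.2],FIN);o=get_obs();print(R.from_quat(o['orientation']).as_matrix().round(2))"
```

```text
t 17.7 pos [0.533  0.079  0.2205] rack [-0.0011  0.0042  0.2205] q [-0.    0.55 -0.73  1.9   0.97  1.27 -0.26] F [-0.   0.3 -1.2] gap 0.0238 grip 58.8
shift [0.148 0.063 0.387]
turn [ 1.526 -1.505  1.527] shift after turn [0.41  0.021 0.084]
[[-0.76  0.61  0.2 ]
 [ 0.45  0.73 -0.51]
 [-0.46 -0.3  -0.83]]
```

As predicted, q5 and q6 are rising and q7 is falling, so I continue.

Emit:
{"api": "apply_moves", "payload": {
  "rows": [
    [[0,0,0],[0.19,-0.19,0.19],-1],
    [[0,0,0],[0.19,-0.19,0.19],-1],
    [[0,0,0],[0.19,-0.19,0.19],-1],
    [[0,0,0],[0.19,-0.19,0.19],-1],
    [[0,0,0],[0.19,-0.19,0.19],-1],
    [[0,0,0],[0,0,0],-1]
  ]
}}

```text
time: 18.45
tool_pos: [0.5344, 0.0743, 0.2196]
orientation: [0.477, 0.659, -0.452, 0.366]
contact_force: [-0.4, -0.3, -0.1]
finger_gap: 0.0238
grip_force: 58.9
```

```bash
python3 -c "
from h import *
go([0,.024,.2],FIN)"
```

```text
t 18.45 pos [0.5344 0.0743 0.2196] rack [ 1.200e-03 -2.000e-04  2.196e-01] q [-0.41  0.89 -0.41  1.65  1.04  1.85 -0.95] F [-0.4 -0.3 -0.1] gap 0.0238 grip 58.9
shift [ 0.48   0.231 -0.321]
turn [ 0.56  -0.56   0.575] shift after turn [ 0.392 -0.023 -0.483]
```

q6 is nearing its limit, so I'll choose a final heading turned 50° outward. It is still level.

```bash
cat >> h.py <<'E'
FIN2=R.from_euler('z',50,degrees=True)*FIN
E
python3 -c "
from h import *
go([0,.0,.22],FIN2)"
```

```text
t 18.45 pos [0.5344 0.0743 0.2196] rack [ 1.200e-03 -2.000e-04  2.196e-01] q [-0.41  0.89 -0.41  1.65  1.04  1.85 -0.95] F [-0.4 -0.3 -0.1] gap 0.0238 grip 58.9
shift [ 0.001 -0.023 -0.011]
turn [-1.082 -0.758  0.287] shift after turn [-0.008 -0.013 -0.02 ]
```

Emit:
{"api": "apply_moves", "payload": {
  "rows": [
    [[0,0,0],[-0.27,-0.19,0.072],-1],
    [[0,0,0],[-0.27,-0.19,0.072],-1],
    [[0,0,0],[-0.27,-0.19,0.072],-1],
    [[0,0,0],[-0.27,-0.19,0.072],-1],
    [[0,0,0],[0,0,0],-1]
  ]
}}

```text
time: 19.08
tool_pos: [0.5333, 0.0736, 0.2216]
orientation: [0.306, 0.636, -0.309, 0.638]
contact_force: [-0.2, 0.1, 0.2]
finger_gap: 0.0237
grip_force: 58.9
```

```bash
python3 -c "
from h import *
go([0,.0,.20],FIN2)"
```

```text
t 19.07 pos [0.5333 0.0736 0.2216] rack [ 2.000e-04 -1.100e-03  2.216e-01] q [-0.62  0.92 -0.29  2.07  1.48  1.82 -1.43] F [-0.2  0.1  0.2] gap 0.0237 grip 58.9
shift [ 0.431  0.015 -0.019]
turn [-0.001  0.007  0.005] shift after turn [ 0.432  0.014 -0.018]
```

Emit:
{"api": "apply_moves", "payload": {
  "rows": [
    [[0.1,0,0],[0,0,0],-1],
    [[0.15,0,0],[0,0,0],-1],
    [[0.15,0,0],[0,0,0],-1],
    [[0,0,0],[0,0,0],-1],
    [[0,0,0],[0,0,0],-1]
  ]
}}

```text
time: 19.7
tool_pos: [0.5346, 0.0758, 0.2022]
orientation: [0.307, 0.634, -0.306, 0.64]
contact_force: [-0.8, 0.1, -0.7]
finger_gap: 0.024
grip_force: 58.9
```

```bash
python3 -c "
from h import *
o,T=rep();print(T.as_matrix().round(3))
print(proj('scene',o['tool_pos']+T.apply([0,0,.024])),proj('top',o['tool_pos']+T.apply([0,0,.024])))
f=lambda i:cv2.resize(i,(i.shape[1]*3,i.shape[0]*3),interpolation=cv2.INTER_CUBIC)
c=np.hstack([f(capture('scene')[130:280,220:350,::-1]),f(capture('top')[130:280,170:300,::-1])])
cv2.imwrite('pics/c8.png',c)"
```

```text
t 19.7 pos [0.5346 0.0758 0.2022] rack [0.0011 0.0013 0.2022] q [-0.62  0.97 -0.29  2.06  1.49  1.83 -1.46] F [-0.8  0.1 -0.7] gap 0.024 grip 58.9
[[ 0.008  0.782  0.624]
 [-0.002  0.624 -0.782]
 [-1.     0.005  0.007]]
[[278.50358318 171.68203317]] [[236.60833344 195.5586707 ]]
```

View pics/c8.png

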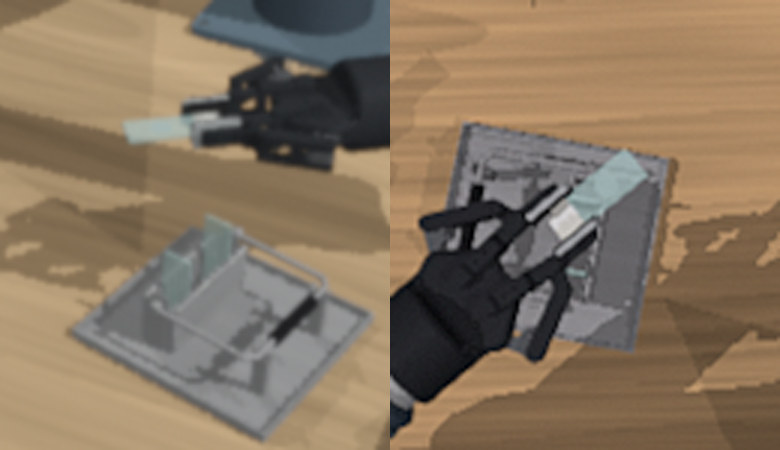

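The slide is level with its label face up: the white frosted field shows at (567,218) in the top view and the slide centre is at z≈0.20. The handle is down and the two plain slides are standing. Handing in.

```bash
python3 -c "
from cell import *
print(job_done())"
```

```text
the job is handed in; nothing more can be done
None
```

The job is handed in at 19.7 s of the 51 s: handle home in the saddles, the notched slide held level and label up about 20 cm over the desk, both plain slides standing, bottle and carton untouched; fingertip force did peak at about 61 N while seating the handle, over 40 N if that limit counts fingertips.

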